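Reset and lock the quick-release end stop of a carton labelling jig

ROBOT

A 6-joint arm with a two-finger parallel gripper is mounted at the origin on a cart in front of the work surface, level with it; the furniture and walls round the work are solid. World frame = base frame: x ahead of the robot, y to its left, z up, the work surface at z = 0. Lengths are in mm, angles in rad, forces in N, time in s.
With the tool pointing down it reaches from about 275 to 1000 mm from the base axis. Payload 8.4 kg.
Tool frame: the origin (TCP) lies at the very end of the fingers, on their centre line; the grasp point (between the pads) lies 19 mm behind it (arm.tcp_to_grasp is the distance from the TCP to the grasp point, in mm); z points along the fingers, y is the line along which they close (so a half turn about z gives the same grasp; the last joint's range is limited). The gripper opens to 85 mm and grips with 20 to 120 N. Pads are 22 mm wide; open, the fingers measure 114 mm over their backs; the gripper's body (76 mm by 85 mm) begins 54 mm behind the grasp point. The pads swing forward as they close: fully open they stand 13 mm farther back than shut.
Start: joints at [1.344, 0.353, 1.633, -0, 1.155, -0.002], TCP at [139.318, 609.277, 231.281] pointing down, gripper open.
Joint ranges: [-2.63, 2.63], [-0.92, 2.1], [0.06, 2.66], [-1.3, 4.44], [0, 2.69], [-3.02, 3.02]. Speed limits (rad/s): [2.22, 2.22, 2.79, 3.14, 3.14, 3.14].

INTERFACE

Orientations are given as [roll, pitch, yaw] about the fixed x, y, z axes, in that order (R = Rz(yaw) Ry(pitch) Rx(roll)).
In Python, from cell import arm, imaging gives the robot as it stands. The module is installed in compiled form; this text tells all that it offers.
- The arm moves only by the tool send_rows, never from a script. Its argument "rows" is a list of rows, each an object with "slide": the shift along the tool's x, y, z in cm, a list of three; "spin": the turn about the tool's z in degrees; "grip": the finger opening in cm, from 0 to 8.54. In form: [{"slide": [tx, ty, tz], "spin": spin, "grip": grip}, ...]. A call has 1 to 20 rows; each row is the pose to reach, as a shift and turn from the pose commanded when the call began, along the tool's axes at that moment; what a row does not reach only later rows make up. A row lasts 1/12 s, in which the tool goes at most 41.7 mm and 7.16 degrees, less where a joint would pass 70% of its speed; a pose out of reach is approached as far as the arm can. A call with a gripper value outside its range is refused whole. The fingers move at their own pace and stop on an object; "force" is the grip in N (left out, the last holds). Time passes only in rows, so rows that repeat a pose let the fingers close. It gives the time, the measured TCP pose, the force, the opening and the grip force at its end, in the units of the state.
- arm.sense(): the state, without advancing time (a new reading comes with each control period).
- imaging.snapshot(name): name is "scene" or "top" or "wrist"; returns a dict with "image" (420x560x3 uint8, blue, green, red), "mtx" (3x3 intrinsics, pixels), "R" (3x3) and "t" (3): a world point X has camera coordinates R X + t; the wrist camera has in their place "hand_eye" (4x4, takes a point from camera to tool coordinates, whose origin is the TCP and whose axes are the flange's). Camera axes: x right, y down, z forward; pixel columns grow to the right and rows downward; lengths in mm; the calibration is good to about 2 mm. A picture is of the moment at which its call begins: read the wrist's pose just before it. There is no depth.
- arm.close_job(): hands the job in; it is judged then, once.
The state is a dict: "t": time; "joint_pos": joint angles; "dq": joint speeds; "joint_efforts": joint torques, N m; "ee_pos": TCP position; "orientation": TCP orientation; "contact_force": force on the tool from outside, world axes, zero at the start; "ft_torque": the same for the moment, N m; "finger_gap": opening from 0.0 (shut) to 1.0 (fully open); "grasp_force": force on a finger pad.
Only numpy, scipy, OpenCV 4.12 (cv2) and the standard library are available. Lean on these libraries where they do the work, as an engineer would, in place of code of your own. Each camera call takes 0.05 s, during which the arm holds its last target. There are 200 camera calls.

TASK

The sliding end stop of the labelling jig has come loose. Flip its red cam lever fully open, push the stop along the rail until it holds the carton against the fixed end block, turn the black star nut clockwise (seen from the nut's side, its top towards the carton) until it is finger-tight, then flip the lever fully closed so that the stop is clamped hard. Leave the carton standing in the jig and do not disturb the grease tin or the wash bottle.

Things in the scene. Friction and masses are not known exactly. Their poses are not given: they have to be found in the camera images.
- jig: labelling jig, fixed to the worktop: grey board 155 (x) x 285 (y) x 12 mm spanning x -75 to +80, y -125 to +160 mm from the origin, which lies on the worktop. z up, y along the rail to the fixed aluminium end block (face at y +145.5, 62 mm high), x away from the robot to the back fence (face at x +67, 46 mm high). Turned by -0.1 to +0.3 rad
- rail: steel rail on the board along jig y: x -55 to -25, z 12 to 42 mm, 270 mm long; same frame as the jig. The jaw clamps on its front (-x) face
- stop (a joint): position of the blue sliding end stop on the rail, m; 0 = far from the end block, grows towards the carton (jig +y). Steel, about 7 kg with its clamp; it slides with 1 to 3 N while the lever is open (push slowly), and is held on the rail by the clamp when that is tight. At about 0.0445 to 0.0455 the carton is held without play between stop and end block
- stop_push (a point): centre of the flat side of the blue stop that looks away from the carton (jig -y), where to push it, 70 mm above the worktop. The side reaches 24 mm to the front and 27 mm to the rear (jig x) and from 43 to 98 mm height
- stop_face (a point): centre of the aluminium stop plate's face towards the carton; the plate is 84 mm wide (x), its top edge 72 mm above the worktop
- lever (a joint): angle of the red cam lever, rad: 0 = fully closed, lying along the rail with its tip to jig +y; 1.57 = straight out towards the robot (jig -x); 1.9 = fully open, at its stop. Swings level and stays where left. Loose it takes 1 to 2 N; with the nut finger-tight, closing takes about 4 to 10 N at 65 mm from the pivot
- lever_pivot (a point): upright pivot of the cam lever, 84 mm above the worktop, in front of the stop; travels with the stop, and a few mm along jig x with the nut. Its axes turn with the lever: y along it to the tip, x out of its inner side (towards the rail when closed)
- lever_tip (a point): point inside the lever near its tip: at x -15, y +70 mm from the pivot in the lever's own axes. The lever is a bar 12 mm thick, 24 mm high (72 to 96 mm above the worktop), reaching 94 mm from the pivot, slightly bent outward. Below the closed lever's inner side are only the rail (top 42 mm) and the carton (top 70 mm)
- nut_hub (a point): centre of the black star nut behind the stop, 84 mm above the worktop, on an axis along jig x. Four arms 11 mm thick, with 15 mm ball ends, reach 48 mm from the axis along this point's own y and z, 90 degrees apart. Tightening takes the top arm to jig +y. The blue block ends 22 mm in front of this point at 98 mm height
- nut_arm (a point): end of one arm of the star nut. Slack, it turns with 1 to 3 N; it starts 1.9 to 3.3 rad short of where the jaw meets the rail and it stiffens: 9 N on an arm, 30 mm from the axis, is finger-tight. A quarter turn closes the jaw by 2.8 mm. Sweep an arm across the top with a fingertip, then the next; an arm that leans over 40 degrees towards the pushing finger jams, take the next one
- jaw: aluminium clamp jaw 12 x 50 x 76 mm with a black pad at its foot, in front of the rail; the lever's cam (lift 4 mm) presses it on the rail; the clamp gives about 1 mm per 30 N. Clamped hard is 90 to 220 N, which closing on a finger-tight nut gives. Origin at its centre, 60 mm above the worktop
- carton: brown carton, 79 (x) x 122 (y) x 58 mm, 0.11 to 0.23 kg, on the jig board (underside at 12 mm); origin at the centre of its underside, long side along the rail. At first 2 to 9 mm off the end block and slightly askew
- grease_tin: bystander: white tin with green lid, 63 mm across, 35 mm high, origin under its centre
- wash_bottle: bystander: white squeeze bottle with red cap, 63 x 90 x 187 mm, origin under it

How it is judged:
By the outcome, as a careful person would: the job done as asked, in the order asked, and still so for the second after the job is handed in, with the robot touching nothing.
It also fails if it takes over 67 s, if anything falls off the work surface, if the arm or the gripper's body presses on something with over 40 N, if the wrist force passes 120 N, or if a joint passes its speed limit or range.

## Working session

There is one attempt and no reset: what is moved stays moved. The work goes in short steps, Python scripts to look and compute and a tool call to move; the robot and the scene stay as the last step left them, time stands still between calls to the robot, and variables do not carry over. Pictures are saved under pics/ and viewed, at most 10 in all, crops included, and the job is handed in when it is done.

Besides the shell and the picture viewer there is one more tool, called after "Call:" by a JSON object that holds its "name" and its "arguments". send_rows: Moves the arm, as the interface text tells. Its arguments: {"type":"object","properties":{"rows":{"type":"array"},"force":{"type":"number"}},"required":["rows"]}

```bash
mkdir -p pics
cat > h.py <<'E'
import numpy as np, cv2
from cell import arm, imaging
from scipy.spatial.transform import Rotation as Ro
def snap(n,f):
    s=imaging.snapshot(n); cv2.imwrite(f'pics/{f}.png',s['image']); np.savez(f'pics/{f}.npz',**{k:v for k,v in s.items()}); return s
def ray(s,u,v,z):
    d=s['R'].T@np.linalg.solve(s['mtx'],np.array([u,v,1.])); c=-s['R'].T@s['t']
    return c+d*(z-c[2])/d[2]
def proj(s,X):
    p=s['mtx']@(s['R']@np.asarray(X,float)+s['t']); return p[:2]/p[2]
def st():
    s=arm.sense(); print({k:np.round(s[k],3).tolist() for k in s if k not in('dq','joint_efforts')}); return s
E
python3 - <<'E'
from h import *
st()
a=snap('scene','s0');b=snap('top','t0')
for s in(a,b): print((-s['R'].T@s['t']).round(), s['R'].round(2).tolist())
E
```

```text
{'t': 0.0, 'joint_pos': [1.344, 0.354, 1.634, -0.0, 1.155, -0.002], 'ee_pos': [139.189, 608.783, 230.52], 'orientation': [-3.14, 0.0, 2.917], 'contact_force': [-0.558, -0.21, -0.07], 'ft_torque': [-0.041, 0.017, 0.004], 'grasp_force': 0.0, 'finger_gap': 0.997}
[ -82. -660.  964.] [[0.67, -0.74, -0.02], [-0.55, -0.48, -0.69], [0.5, 0.47, -0.73]]
[ 276. -106. 1112.] [[0.0, -1.0, -0.01], [-0.98, 0.0, -0.19], [0.19, 0.01, -0.98]]
```

View pics/s0.png

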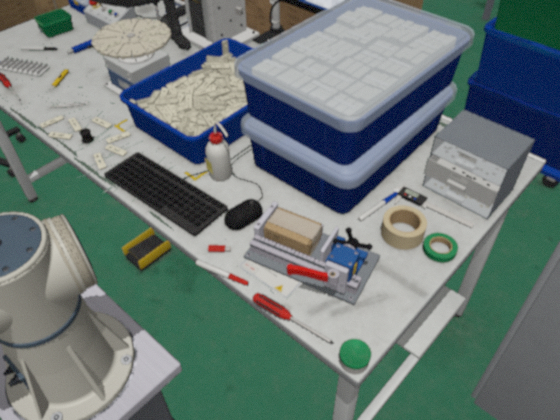

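View pics/t0.png

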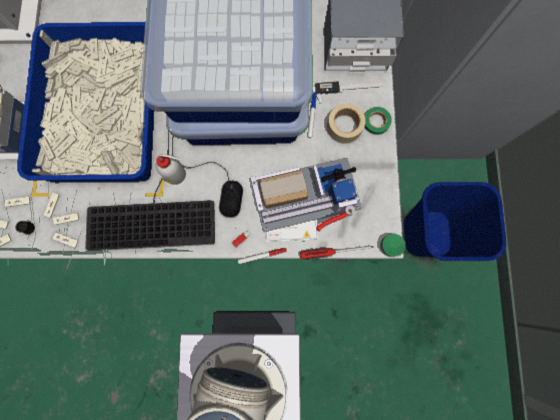

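The scene picture shows the jig near (310,260), with the red lever at (310,270). In the top picture it is near (305,195), with the lever running from about (350,210) to (320,226). The green-lid tin is at (392,243) and the bottle at (170,168). I'll enlarge both.

Run:
```python
import cv2,numpy as np
a=cv2.imread('pics/t0.png')[145:255,235:375]; b=cv2.imread('pics/s0.png')[195:310,235:390]
a=cv2.resize(a,None,fx=5,fy=5,interpolation=cv2.INTER_CUBIC);b=cv2.resize(b,None,fx=5,fy=5,interpolation=cv2.INTER_CUBIC)
cv2.imwrite('pics/t0c.png',a);cv2.imwrite('pics/s0c.png',b);print(a.shape,b.shape)
```

```text
(550, 700, 3) (575, 775, 3)
```

View pics/t0c.png

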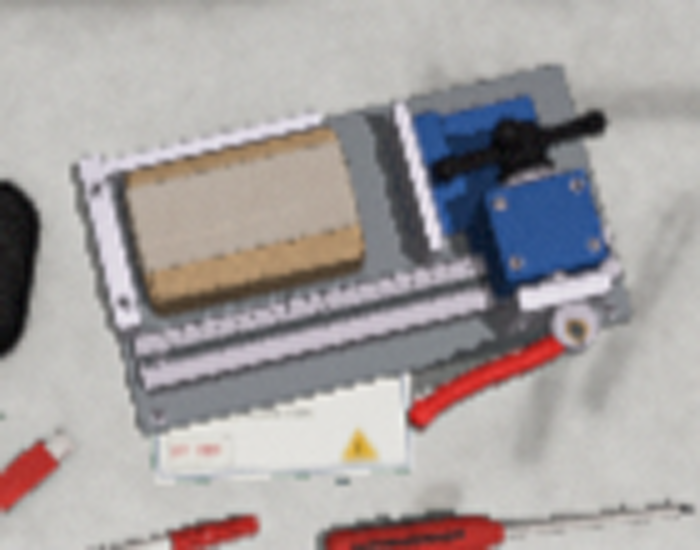

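View pics/s0c.png

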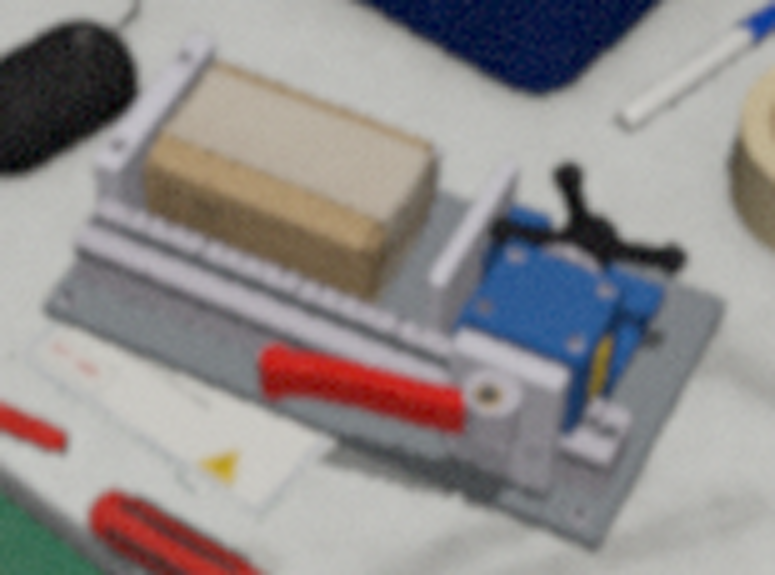

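The top crop shows the board corners at crop pixels (75,160), (140,432), (560,66) and (630,318). The lever pivot is at (577,327) with its tip at (418,415), and the nut hub is at (515,140). In the scene crop the nut has arms at (570,178), (500,232) and (680,258), hub at (590,235). Next I'll fit the jig pose.

```bash
cat >> h.py <<'E'
def load(f): return dict(np.load(f'pics/{f}.npz'))
def tri(P):  # list of (s,u,v)
    A=[];b=[]
    for s,u,v in P:
        d=s['R'].T@np.linalg.solve(s['mtx'],np.array([u,v,1.]));d/=np.linalg.norm(d);c=-s['R'].T@s['t']
        M=np.eye(3)-np.outer(d,d);A.append(M);b.append(M@c)
    return np.linalg.lstsq(np.vstack(A),np.hstack(b),rcond=None)[0]
E
python3 - <<'E'
from h import *
t=load('t0');s=load('s0')
T=lambda u,v:(235+u/5,145+v/5)
S=lambda u,v:(235+u/5,195+v/5)
def fit(J,W):
    J=np.array(J,float);W=np.array(W)[:,:2];jm=J.mean(0);wm=W.mean(0);a=J-jm;b=W-wm
    th=np.arctan2((a[:,0]*b[:,1]-a[:,1]*b[:,0]).sum(),(a*b).sum());c,q=np.cos(th),np.sin(th)
    o=wm-np.array([[c,-q],[q,c]])@jm; print('th',th,'o',o,'res',(W-(o+J@np.array([[c,-q],[q,c]]).T)).round(1).tolist());return th,o
J1=[(80,160),(-75,160),(80,-125),(-75,-125)];W1=[ray(t,*T(*p),12) for p in[(75,160),(140,432),(560,66),(630,318)]]
J2=[(-75,160),(-75,-125),(80,-125)];W2=[ray(s,*S(*p),12) for p in[(45,308),(598,548),(722,300)]]
fit(J1,W1);fit(J2,W2);th,o=fit(J1+J2,W1+W2)
c,q=np.cos(th),np.sin(th);R=np.array([[c,-q],[q,c]])
j=lambda X:np.r_[R.T@(X[:2]-o),X[2:]].round(1)
print('pivot',j(tri([(t,*T(577,327)),(s,*S(488,393))])),j(ray(t,*T(577,327),97)),j(ray(s,*S(488,393),97)))
print('tip',j(ray(t,*T(420,415),90)),j(ray(s,*S(270,352),96)))
print('hub',j(tri([(t,*T(515,140)),(s,*S(588,237))])))
print('L arm',j(tri([(t,*T(440,170)),(s,*S(500,230))])))
print('R arm',j(tri([(t,*T(600,122)),(s,*S(682,258))])))
print('U arm',j(tri([(t,*T(508,126)),(s,*S(570,175))])))
print('block top corners 98',[j(ray(t,*T(*p),98)).tolist() for p in[(487,207),(510,305),(590,172),(610,275)]])
print('plate top edge',[j(ray(t,*T(*p),72)).tolist() for p in[(397,103),(437,248)]])
print('carton top',[j(ray(t,*T(*p),70)).tolist() for p in[(127,175),(155,305),(335,130),(362,245)]])
print('tin',ray(t,392,243,35),'bottle',ray(t,163,163,187))
E
```

```text
th 0.21660640968513856 o [ 534.05628075 -198.68704638] res [[3.5, 1.5], [-1.8, -3.2], [-2.7, 1.2], [0.9, 0.5]]
th 0.2382926166793074 o [ 533.08008435 -205.40320153] res [[2.4, -3.0], [-0.8, 0.3], [-1.7, 2.7]]
th 0.22584196801825868 o [ 533.91533293 -201.64235726] res [[5.3, 4.0], [-0.4, 0.7], [-3.5, 3.2], [-0.2, 3.9], [-0.1, -8.2], [0.1, -4.0], [-1.2, 0.3]]
pivot [-83.8 -73.4  96.1] [-84.8 -72.2  97. ] [-83.4 -74.5  97. ]
tip [-110.2   17.1   90. ] [-107.1   15.5   96. ]
hub [ 24.6 -71.3  82.4]
L arm [ 21.1 -30.8  68.2]
R arm [  21.  -115.    96.2]
U arm [ 22.7 -60.9 120.3]
block top corners 98 [[-12.5, -42.8, 98.0], [-65.9, -41.3, 98.0], [-6.5, -100.1, 98.0], [-62.2, -95.8, 98.0]]
plate top edge [[60.4, -14.9, 72.0], [-22.8, -16.1, 72.0]]
carton top [[54.8, 136.5, 70.0], [-18.6, 137.6, 70.0], [53.8, 21.1, 70.0], [-11.7, 22.2, 70.0]]
tin [ 389.4539619  -410.98129082   35.        ] bottle [568.59600361 175.05861064 187.        ]
```

```bash
cat >> h.py <<'E'
TH=0.225;O=np.array([534.,-201.])
RJ=lambda:np.array([[np.cos(TH),-np.sin(TH)],[np.sin(TH),np.cos(TH)]])
def w(j): return np.r_[O+RJ()@np.array(j[:2],float),j[2]]
def jg(X): return np.r_[RJ().T@(np.array(X[:2])-O),X[2]]
def slide(j,yaw=None):
    s=arm.sense();R=Ro.from_euler('xyz',s['orientation']).as_matrix()
    print('slide cm',(R.T@(w(j)-s['ee_pos'])/10).round(2),'spin',np.degrees((s['orientation'][2]-(TH+np.pi)+np.pi)%(2*np.pi)-np.pi).round(2), 'now jig',jg(s['ee_pos']).round(1))
E
python3 - <<'E'
from h import *
s=imaging.snapshot('wrist');print(s['hand_eye'].round(3),s['mtx'])
slide((-50,-60,300))
E
```

```text
[[ 1.00000e-03 -9.58000e-01 -2.86000e-01  7.19220e+01]
 [ 1.00000e+00  1.00000e-03  0.00000e+00  3.18000e-01]
 [ 0.00000e+00 -2.86000e-01  9.58000e-01 -1.41338e+02]
 [ 0.00000e+00  0.00000e+00  0.00000e+00  1.00000e+00]] [[328.67700568   0.         275.97997129]
 [  0.         328.67700568 211.78809573]
 [  0.           0.           1.        ]]
slide cm [-54.64 -77.74  -6.84] spin -25.77 now jig [-204.1  877.6  230.7]
```

Run:
```python
from h import *
slide((30,-40,240))
```

```text
slide cm [-60.97 -72.46  -0.85] spin -25.77 now jig [-204.1  877.6  230.7]
```

Call:
{"name": "send_rows", "arguments": {"rows": [{"slide": [-6, -8, -4], "spin": -3, "grip": 0}, {"slide": [-20, -26, -5], "spin": -10, "grip": 0}, {"slide": [-40, -50, -5], "spin": -20, "grip": 0}, {"slide": [-62.5, -75, -1], "spin": -25.8, "grip": 0}, {"slide": [-62.5, -75, -1], "spin": -25.8, "grip": 0}, {"slide": [-62.5, -75, -1], "spin": -25.8, "grip": 0}, {"slide": [-62.5, -75, -1], "spin": -25.8, "grip": 0}, {"slide": [-62.5, -75, -1], "spin": -25.8, "grip": 0}, {"slide": [-62.5, -75, -1], "spin": -25.8, "grip": 0}, {"slide": [-62.5, -75, -1], "spin": -25.8, "grip": 0}, {"slide": [-62.5, -75, -1], "spin": -25.8, "grip": 0}, {"slide": [-62.5, -75, -1], "spin": -25.8, "grip": 0}, {"slide": [-62.5, -75, -1], "spin": -25.8, "grip": 0}, {"slide": [-62.5, -75, -1], "spin": -25.8, "grip": 0}, {"slide": [-62.5, -75, -1], "spin": -25.8, "grip": 0}, {"slide": [-62.5, -75, -1], "spin": -25.8, "grip": 0}, {"slide": [-62.5, -75, -1], "spin": -25.8, "grip": 0}, {"slide": [-62.5, -75, -1], "spin": -25.8, "grip": 0}]}}

```text
t: 1.65
ee_pos: [476.4, -58.5, 244.7]
orientation: [3.142, 0.0, -2.917]
contact_force: [1.4, 0.8, 0.3]
finger_gap: -0.002
grasp_force: 0.0
```

Run:
```python
from h import *
slide((25,-45,230))
```

```text
slide cm [ -4.93 -19.68   1.47] spin 0.0 now jig [-24.3 151.8 244.7]
```

Call:
{"name": "send_rows", "arguments": {"rows": [{"slide": [-5, -19.7, 1.5], "spin": 0, "grip": 0}, {"slide": [-5, -19.7, 1.5], "spin": 0, "grip": 0}, {"slide": [-5, -19.7, 1.5], "spin": 0, "grip": 0}, {"slide": [-5, -19.7, 1.5], "spin": 0, "grip": 0}, {"slide": [-5, -19.7, 1.5], "spin": 0, "grip": 0}, {"slide": [-5, -19.7, 1.5], "spin": 0, "grip": 0}, {"slide": [-5, -19.7, 1.5], "spin": 0, "grip": 0}, {"slide": [-5, -19.7, 1.5], "spin": 0, "grip": 0}, {"slide": [-5, -19.7, 1.5], "spin": 0, "grip": 0}]}}

```text
t: 2.4
ee_pos: [568.2, -236.0, 229.6]
orientation: [3.141, -0.001, -2.915]
contact_force: [0.0, 0.4, 0.5]
finger_gap: 0.002
grasp_force: 0.0
```

```bash
cat >> h.py <<'E'
def wsnap(f):
    a=arm.sense(); T=np.eye(4);T[:3,:3]=Ro.from_euler('xyz',a['orientation']).as_matrix();T[:3,3]=a['ee_pos']
    s=imaging.snapshot('wrist'); C=np.linalg.inv(T@s['hand_eye']); s={'image':s['image'],'mtx':s['mtx'],'R':C[:3,:3],'t':C[:3,3]}
    cv2.imwrite(f'pics/{f}.png',cv2.resize(s['image'],(784,588),interpolation=cv2.INTER_CUBIC)); np.savez(f'pics/{f}.npz',**s); return s
E
python3 - <<'E'
from h import *
st();wsnap('w0')
E
```

```text
{'t': 2.4, 'joint_pos': [-0.396, 0.34, 1.656, 0.0, 1.146, -2.193], 'ee_pos': [568.21, -235.977, 229.61], 'orientation': [3.141, -0.001, -2.915], 'contact_force': [0.035, 0.39, 0.483], 'ft_torque': [0.06, 0.095, 0.026], 'grasp_force': 0.0, 'finger_gap': 0.002}
```

View pics/w0.png

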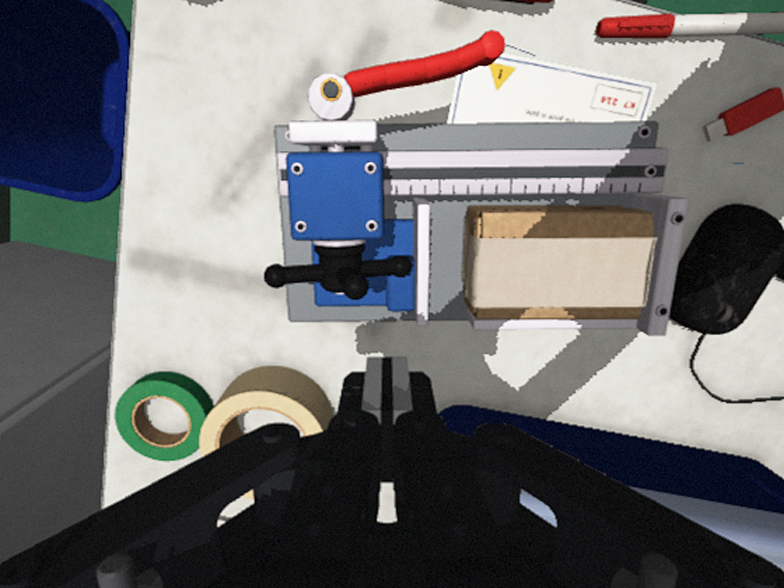

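The wrist picture is clear. Board corners are at view pixels (276,127), (290,322) and (656,124), and the pivot is at (331,91) with the lever end at (492,45). The block top has corners (288,154), (383,241), and the nut balls are at (276,275), (401,265) and (351,287). The plate top edge is at about column 428.

Run:
```python
from h import *
import h
W=load('w0');t=load('t0');s=load('s0')
V=lambda u,v:(u/1.4,v/1.4)
J=np.array([(-75,-125),(80,-125),(-75,160)],float);P=np.array([ray(W,*V(*p),12)[:2] for p in[(276,127),(290,322),(656,124)]])
jm=J.mean(0);wm=P.mean(0);a=J-jm;b=P-wm
th=np.arctan2((a[:,0]*b[:,1]-a[:,1]*b[:,0]).sum(),(a*b).sum());c,q=np.cos(th),np.sin(th);R=np.array([[c,-q],[q,c]]);o=wm-R@jm
print(th,o,(P-(o+J@R.T)).round(1).tolist())
h.TH=th;h.O=o
g=lambda u,v,z:jg(ray(W,*V(u,v),z)).round(1).tolist()
print('pivot',g(331,91,97),'tip',g(492,45,92))
print('block',[g(*p,98) for p in[(288,154),(381,152),(290,239),(383,241)]])
print('plate',[g(*p,72) for p in[(429,203),(428,324)]],'endblk',[g(*p,62) for p in[(655,197),(650,332)]])
print('carton',[g(*p,70) for p in[(468,208),(655,210),(468,315),(648,316)]])
print('rail front',g(300,152,42),g(660,150,42))
print('tri Rball',jg(tri([(W,*V(276,275)),(s,235+682/5,195+258/5)])),jg(tri([(W,*V(401,265)),(s,235+500/5,195+230/5)])),jg(tri([(W,*V(351,287)),(s,235+570/5,195+178/5)])))
print('tri pivot',jg(tri([(W,*V(331,91)),(s,235+488/5,195+393/5),(t,235+577/5,145+327/5)])))
```

```text
0.235036310741674 [ 537.58217549 -199.42129273] [[0.5, 2.4], [-2.7, 1.6], [2.2, -4.0]]
pivot [-86.7, -72.2, 97.0] tip [-109.7, 15.8, 92.0]
block [[-53.9, -97.8, 98.0], [-54.6, -45.1, 98.0], [-5.5, -100.0, 98.0], [-3.8, -44.5, 98.0]]
plate [[-23.6, -15.1, 72.0], [58.6, -14.2, 72.0]] endblk [[-25.4, 134.6, 62.0], [69.6, 146.1, 62.0]]
carton [[-20.1, 10.4, 70.0], [-17.8, 131.3, 70.0], [52.9, 13.5, 70.0], [54.7, 138.0, 70.0]]
rail front [-55.8, -100.9, 42.0] [-55.2, 144.5, 42.0]
tri Rball [  20.7390389  -114.77887208   89.84146673] [ 17.75879542 -33.41646828  68.92915223] [ 19.12241135 -63.07957587 118.25975387]
tri pivot [-87.62275022 -73.42297133  94.47008884]
```

```bash
sed -i 's/^TH=.*/TH=0.232;O=np.array([537.,-199.5])/' h.py
python3 - <<'E'
from h import *
slide((-70,-10,78))
E
```

```text
slide cm [ 9.23  3.2  15.19] spin -0.31 now jig [ 22.2 -42.6 229.8]
```

Call:
{"name": "send_rows", "arguments": {"rows": [{"slide": [4, 1.4, 1], "spin": -0.3, "grip": 0}, {"slide": [8, 2.8, 2], "spin": -0.3, "grip": 0}, {"slide": [9.2, 3.2, 4], "spin": -0.3, "grip": 0}, {"slide": [9.2, 3.2, 8], "spin": -0.3, "grip": 0}, {"slide": [9.2, 3.2, 11], "spin": -0.3, "grip": 0}, {"slide": [9.2, 3.2, 13], "spin": -0.3, "grip": 0}, {"slide": [9.2, 3.2, 14.5], "spin": -0.3, "grip": 0}, {"slide": [9.2, 3.2, 15.2], "spin": -0.3, "grip": 0}, {"slide": [9.2, 3.2, 15.2], "spin": -0.3, "grip": 0}, {"slide": [9.2, 3.2, 15.2], "spin": -0.3, "grip": 0}, {"slide": [9.2, 3.2, 15.2], "spin": -0.3, "grip": 0}]}}

```text
t: 3.37
ee_pos: [472.8, -226.5, 78.9]
orientation: [-3.14, 0.001, -2.91]
contact_force: [0.4, 0.4, -0.8]
finger_gap: 0.0
grasp_force: 0.0
```

Call:
{"name": "send_rows", "arguments": {"rows": [{"slide": [0.6, 0, 0], "spin": 0, "grip": 0}, {"slide": [1.2, 0, 0], "spin": 0, "grip": 0}, {"slide": [1.8, 0, 0], "spin": 0, "grip": 0}, {"slide": [2.7, -0.2, 0], "spin": 0, "grip": 0}, {"slide": [3.6, -0.5, 0], "spin": 0, "grip": 0}, {"slide": [4.3, -0.8, 0], "spin": 0, "grip": 0}, {"slide": [5.0, -1.2, 0], "spin": 0, "grip": 0}, {"slide": [5.6, -1.6, 0], "spin": 0, "grip": 0}, {"slide": [6.1, -2.1, 0], "spin": 0, "grip": 0}, {"slide": [6.6, -2.8, 0], "spin": 0, "grip": 0}, {"slide": [7.0, -3.5, 0], "spin": 0, "grip": 0}, {"slide": [7.3, -4.2, 0], "spin": 0, "grip": 0}, {"slide": [7.6, -5.0, 0], "spin": 0, "grip": 0}, {"slide": [7.7, -5.6, 0], "spin": 0, "grip": 0}, {"slide": [7.75, -6.2, 0], "spin": 0, "grip": 0}, {"slide": [7.75, -6.8, 0], "spin": 0, "grip": 0}, {"slide": [7.7, -7.2, 0], "spin": 0, "grip": 0}, {"slide": [7.6, -7.5, 0], "spin": 0, "grip": 0}, {"slide": [7.6, -7.6, 0], "spin": 0, "grip": 0}, {"slide": [7.6, -7.6, 0], "spin": 0, "grip": 0}]}}

```text
t: 5.03
ee_pos: [415.6, -318.1, 77.7]
orientation: [-3.141, 0.0, -2.911]
contact_force: [0.5, 1.1, -0.1]
finger_gap: 0.0
grasp_force: 0.1
```

Run:
```python
from h import *
a=arm.sense();print(a['contact_force'],jg(a['ee_pos']));wsnap('w1')
i=cv2.cvtColor(imaging.snapshot('top')['image'],cv2.COLOR_BGR2HSV)
```

```text
[ 0.4938675   1.07458276 -0.12181924] [-145.40746549  -87.47734647   77.6715479 ]
```

View pics/w1.png

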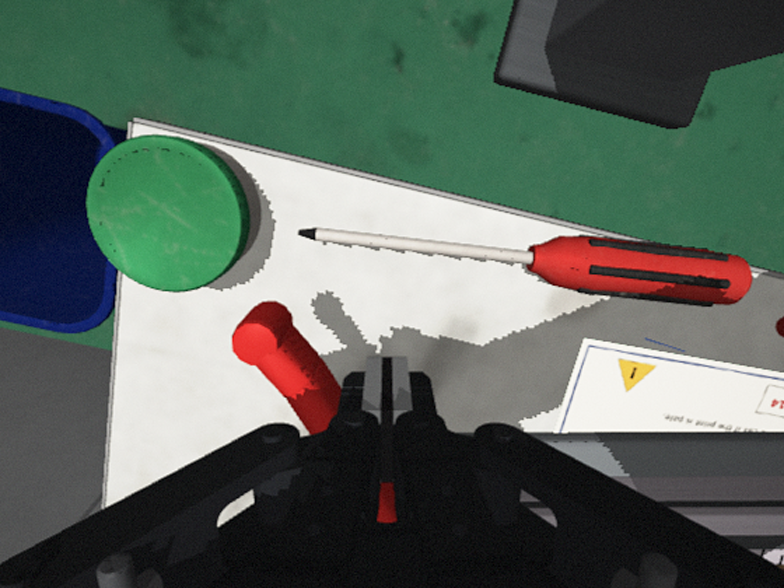

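The picture shows the lever swung out, with its end at view pixel (262,335); the tin at (168,213) is untouched.

Run:
```python
from h import *
W=load('w1')
e=jg(ray(W,262/1.4,320/1.4,94));print(e)
p=np.array([-87,-73]);d=e[:2]-p
print(np.arctan2(-d[0],d[1]), 'closed-ish', np.arctan2(23,88.5))
```

```text
[-172.91391099 -123.36612703   94.        ]
2.101036353963269 closed-ish 0.25426221604731064
```

Call:
{"name": "send_rows", "arguments": {"rows": [{"slide": [0, -0.15, 0], "spin": 0, "grip": 0}, {"slide": [0, -0.3, 0], "spin": 0, "grip": 0}, {"slide": [-0.05, -0.4, 0], "spin": 0, "grip": 0}, {"slide": [-0.05, -0.5, 0], "spin": 0, "grip": 0}, {"slide": [-0.05, -0.5, 0], "spin": 0, "grip": 0}]}}

```text
t: 5.55
ee_pos: [416.5, -321.7, 77.5]
orientation: [3.14, -0.001, -2.911]
contact_force: [0.5, 6.2, 1.4]
finger_gap: -0.003
grasp_force: 2.3
```

Run:
```python
from h import *
a=arm.sense();print(a['contact_force'],jg(a['ee_pos']));W=wsnap('w2')
for n in('w1','w2'):
    m=cv2.inRange(cv2.cvtColor(load(n)['image'],cv2.COLOR_BGR2HSV),(0,150,80),(8,255,255))[205:330,150:270]
    y,x=np.nonzero(m); print(n,len(x),x.min()+150,y.min()+205,x[y<y.min()+20].mean()+150)
```

```text
[0.48502965 6.15331    1.38125011] [-145.38000698  -91.26588129   77.48352294]
w1 3447 166 216 189.9491833030853
w2 3334 165 221 189.52830188679246
```

Call:
{"name": "send_rows", "arguments": {"rows": [{"slide": [0, 0.8, 0], "spin": 0, "grip": 0}, {"slide": [0, 1.2, -1.5], "spin": 0, "grip": 0}, {"slide": [0, 1, -4.8], "spin": 0, "grip": 0}, {"slide": [-3, -1, -5.5], "spin": 0, "grip": 0}, {"slide": [-6, -3, -5.5], "spin": 0, "grip": 0}, {"slide": [-9, -3.9, -5.5], "spin": 0, "grip": 0}, {"slide": [-11.5, -3.9, -4.5], "spin": 0, "grip": 0}, {"slide": [-11.5, -3.9, -2.5], "spin": 0, "grip": 0}, {"slide": [-11.5, -3.9, 0], "spin": 0, "grip": 0}, {"slide": [-11.5, -3.9, 0.4], "spin": 0, "grip": 0}, {"slide": [-11.5, -3.9, 0.4], "spin": 0, "grip": 0}, {"slide": [-11.5, -3.9, 0.4], "spin": 0, "grip": 0}]}}

```text
t: 6.6
ee_pos: [537.9, -334.3, 74.3]
orientation: [-3.141, 0.0, -2.911]
contact_force: [-0.2, 0.0, -0.1]
finger_gap: -0.001
grasp_force: 0.0
```

Run:
```python
from h import *
a=arm.sense();print(a['contact_force'],jg(a['ee_pos']))
W=wsnap('w3'); g=lambda u,v,z:jg(ray(W,u,v,z)).round(1).tolist()
t=snap('top','t3'); print('lever visible?')
```

```text
[-0.15367566  0.03167204 -0.08270707] [ -30.07621687 -131.41956696   74.27356615]
lever visible?
```

Call:
{"name": "send_rows", "arguments": {"rows": [{"slide": [0, 0.6, 0], "spin": 0, "grip": 0}, {"slide": [0, 1.1, 0], "spin": 0, "grip": 0}, {"slide": [0, 1.4, 0], "spin": 0, "grip": 0}, {"slide": [0, 1.6, 0], "spin": 0, "grip": 0}, {"slide": [0, 1.8, 0], "spin": 0, "grip": 0}, {"slide": [0, 2.0, 0], "spin": 0, "grip": 0}, {"slide": [0, 2.2, 0], "spin": 0, "grip": 0}, {"slide": [0, 2.4, 0], "spin": 0, "grip": 0}, {"slide": [0, 2.6, 0], "spin": 0, "grip": 0}, {"slide": [0, 2.8, 0], "spin": 0, "grip": 0}, {"slide": [0, 3.0, 0], "spin": 0, "grip": 0}, {"slide": [0, 3.2, 0], "spin": 0, "grip": 0}, {"slide": [0, 3.4, 0], "spin": 0, "grip": 0}, {"slide": [0, 3.6, 0], "spin": 0, "grip": 0}, {"slide": [0, 3.8, 0], "spin": 0, "grip": 0}, {"slide": [0, 4.0, 0], "spin": 0, "grip": 0}, {"slide": [0, 4.2, 0], "spin": 0, "grip": 0}, {"slide": [0, 4.4, 0], "spin": 0, "grip": 0}, {"slide": [0, 4.6, 0], "spin": 0, "grip": 0}, {"slide": [0, 4.8, 0], "spin": 0, "grip": 0}]}}

```text
t: 8.37
ee_pos: [526.8, -287.3, 73.7]
orientation: [3.142, -0.0, -2.911]
contact_force: [-0.6, -2.3, 0.5]
finger_gap: 0.001
grasp_force: 1.0
```

Call:
{"name": "send_rows", "arguments": {"rows": [{"slide": [0, 0.1, 0], "spin": 0, "grip": 0}, {"slide": [0, 0.2, 0], "spin": 0, "grip": 0}, {"slide": [0, 0.3, 0], "spin": 0, "grip": 0}, {"slide": [0, 0.4, 0], "spin": 0, "grip": 0}, {"slide": [0, 0.5, 0], "spin": 0, "grip": 0}, {"slide": [0, 0.6, 0], "spin": 0, "grip": 0}, {"slide": [0, 0.7, 0], "spin": 0, "grip": 0}, {"slide": [0, 0.75, 0], "spin": 0, "grip": 0}, {"slide": [0, 0.8, 0], "spin": 0, "grip": 0}, {"slide": [0, 0.8, 0], "spin": 0, "grip": 0}]}}

```text
t: 9.2
ee_pos: [525.7, -282.0, 73.8]
orientation: [-3.137, 0.001, -2.91]
contact_force: [-0.0, -14.4, -6.0]
finger_gap: 0.005
grasp_force: 6.9
```

Run:
```python
from h import *
a=arm.sense();print(a['contact_force'],jg(a['ee_pos']))
t=snap('top','t4');c=cv2.resize(t['image'][150:235,235:375],None,fx=5,fy=5,interpolation=cv2.INTER_CUBIC);cv2.imwrite('pics/t4c.png',c)
```

```text
[ -0.02964792 -14.43849796  -5.97419029] [-29.99917232 -77.7251919   73.75024387]
```

View pics/t4c.png

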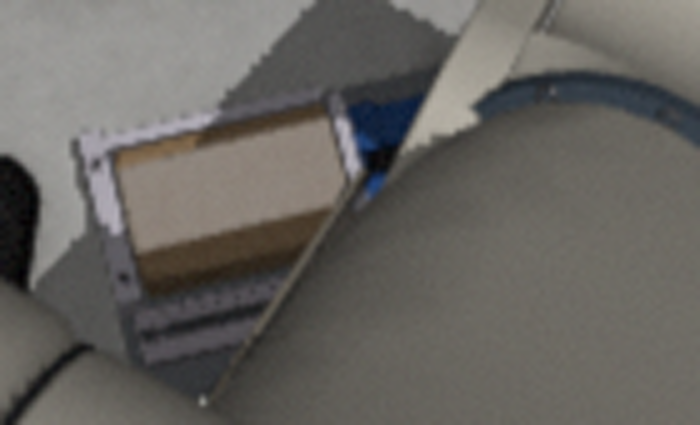

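The carton sits flush between the plate (about (345,140)) and the end block (about (110,190)). Next I'll retreat and start on the nut.

Call:
{"name": "send_rows", "arguments": {"rows": [{"slide": [0, -0.2, 0], "spin": 0, "grip": 0}, {"slide": [0, -0.5, 0], "spin": 0, "grip": 0}, {"slide": [0, -1.2, 0], "spin": 0, "grip": 0}, {"slide": [0, -3, -0.5], "spin": 0, "grip": 0}, {"slide": [0, -3.5, -4], "spin": 0, "grip": 0}, {"slide": [-1, -3, -7.5], "spin": 0, "grip": 0}, {"slide": [-4, 0, -8], "spin": 0, "grip": 0}, {"slide": [-4.9, 1.1, -7], "spin": 0, "grip": 0}, {"slide": [-4.9, 1.1, -4.5], "spin": 0, "grip": 0}, {"slide": [-4.9, 1.1, -3.6], "spin": 0, "grip": 0}, {"slide": [-4.9, 1.1, -3.6], "spin": 0, "grip": 0}, {"slide": [-4.9, 1.1, -3.6], "spin": 0, "grip": 0}]}}

```text
t: 10.25
ee_pos: [569.4, -257.8, 108.8]
orientation: [3.14, -0.002, -2.911]
contact_force: [0.1, -1.3, -0.3]
finger_gap: 0.0
grasp_force: 0.0
```

Run:
```python
from h import *
a=arm.sense();print(a['contact_force'],jg(a['ee_pos']))
s=snap('scene','s5');c=cv2.resize(s['image'][195:310,235:390],None,fx=5,fy=5,interpolation=cv2.INTER_CUBIC);cv2.imwrite('pics/s5c.png',c)
```

```text
[ 0.14764098 -1.26273279 -0.32237557] [ 18.12579361 -64.14456971 108.81662259]
```

View pics/s5c.png

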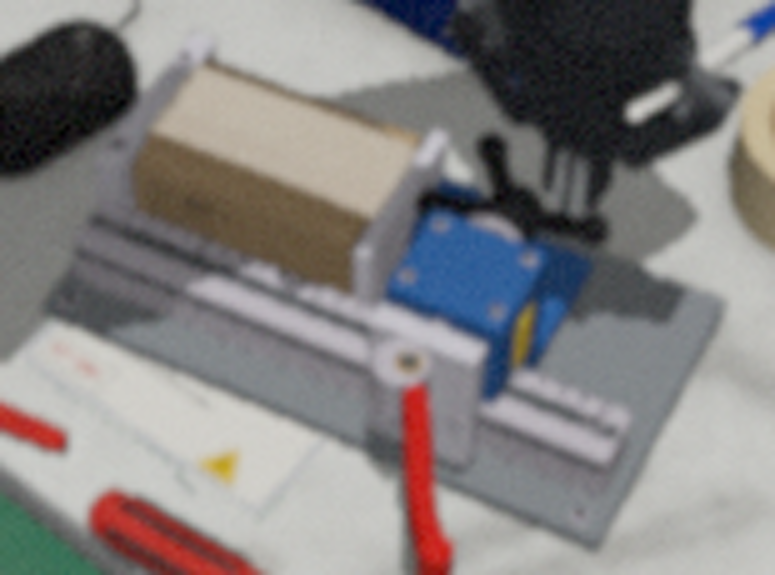

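The scene crop shows the carton clamped between plate and block, the lever pointing out (415,370)→(435,555), and the finger at (575,180) behind the top arm (495,150). Now the first sweep.

Call:
{"name": "send_rows", "arguments": {"rows": [{"slide": [0, 0.4, 0], "spin": 0, "grip": 0}, {"slide": [0, 0.8, 0], "spin": 0, "grip": 0}, {"slide": [0, 1.2, 0], "spin": 0, "grip": 0}, {"slide": [0, 1.6, 0], "spin": 0, "grip": 0}, {"slide": [0, 2.0, 0], "spin": 0, "grip": 0}, {"slide": [0, 2.4, 0], "spin": 0, "grip": 0}, {"slide": [0, 2.8, 0], "spin": 0, "grip": 0}, {"slide": [0, 3.2, 0], "spin": 0, "grip": 0}, {"slide": [0, 3.5, 0], "spin": 0, "grip": 0}, {"slide": [0, 3.7, 0], "spin": 0, "grip": 0}, {"slide": [0, 3.7, 0], "spin": 0, "grip": 0}]}}

```text
t: 11.22
ee_pos: [561.7, -221.3, 109.7]
orientation: [3.141, -0.0, -2.911]
contact_force: [0.2, -0.9, -0.5]
finger_gap: -0.004
grasp_force: 0.3
```

Run:
```python
from h import *
a=arm.sense();print(a['contact_force'],jg(a['ee_pos']))
s=snap('scene','s6');c=cv2.resize(s['image'][195:310,235:390],None,fx=5,fy=5,interpolation=cv2.INTER_CUBIC);cv2.imwrite('pics/s6c.png',c)
```

```text
[ 0.21586519 -0.9331595  -0.52542823] [ 19.0515043  -26.86259858 109.71485757]
```

View pics/s6c.png

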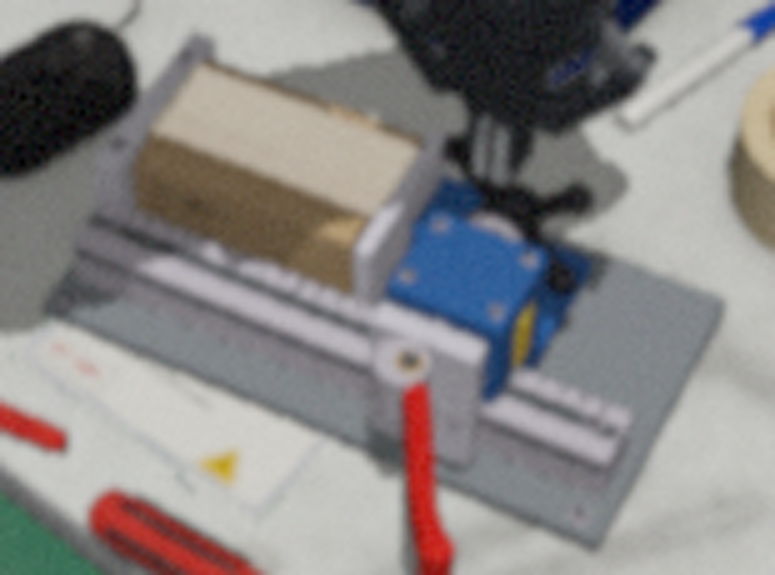

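The first sweep worked: the next arm's ball is at crop (578,196), and another is at (562,275). I'll work out the nut angle from these.

```bash
cat >> h.py <<'E'
def onx(s,u,v,x=19.):
    d=s['R'].T@np.linalg.solve(s['mtx'],np.array([u,v,1.]));c=-s['R'].T@s['t']
    cj=jg(c);dj=np.r_[RJ().T@d[:2],d[2]];return cj+dj*(x-cj[0])/dj[0]
E
python3 - <<'E'
from h import *
s=load('s6')
for p in[(578,196),(562,275),(458,150)]:
    X=onx(s,235+p[0]/5,195+p[1]/5);print(X.round(1),np.degrees(np.arctan2(X[1]+37,X[2]-84)).round())
s=load('s5')
for p in[(600,225),(495,148),(430,200)]:
    X=onx(s,235+p[0]/5,195+p[1]/5);print(X.round(1),np.degrees(np.arctan2(X[1]+37,X[2]-84)).round())
E
```

```text
[ 19.  -68.3 110.2] -50.0
[ 19.  -65.6  54.8] -136.0
[ 19.  -10.6 110.2] 45.0
[ 19.  -79.9  97.2] -73.0
[ 19.  -27.9 120.4] 14.0
[19.   1.2 70.3] 110.0
```

Call:
{"name": "send_rows", "arguments": {"rows": [{"slide": [0, 0.3, 0], "spin": 0, "grip": 0}, {"slide": [0, 0.6, 0], "spin": 0, "grip": 0}, {"slide": [0, 0.85, 0], "spin": 0, "grip": 0}, {"slide": [0, 0.85, 0], "spin": 0, "grip": 0}, {"slide": [0, 0.5, -1], "spin": 0, "grip": 0}, {"slide": [0, 0, -4], "spin": 0, "grip": 0}, {"slide": [0, -3, -4.2], "spin": 0, "grip": 0}, {"slide": [0, -6.4, -4.2], "spin": 0, "grip": 0}, {"slide": [0, -6.8, -4.2], "spin": 0, "grip": 0}, {"slide": [0, -6.8, -4.2], "spin": 0, "grip": 0}]}}

```text
t: 12.1
ee_pos: [577.6, -289.8, 152.3]
orientation: [-3.141, 0.001, -2.913]
contact_force: [0.2, 0.6, -0.9]
finger_gap: 0.003
grasp_force: 0.0
```

```bash
cat > nut.py <<'E'
from h import *
import sys
def run(n):
    a=arm.sense();print(a['t'],a['contact_force'].round(1),jg(a['ee_pos']).round(1))
    s=snap('scene',n);X0=lambda y,z:proj(s,w((19,y,z)))
    g=cv2.cvtColor(s['image'],cv2.COLOR_BGR2GRAY).astype(float)
    # darkness along radius for each angle of the 4-arm star (visible upper half), hub (-37,84)
    best=[]
    for ps in range(-45,45):
        v=[]
        for k in(-90,0,90):
            for r in(22,27,32,37,41):
                q=np.radians(ps+k);u=X0(HY+r*np.sin(q),84+r*np.cos(q));v.append(cv2.remap(g.astype(np.float32),np.float32([[u[0]]]),np.float32([[u[1]]]),1)[0,0])
        best.append((np.mean(v),ps))
    print(sorted(best)[:6])
HY=-37
if __name__=='__main__': run(sys.argv[1])
E
python3 nut.py s7
python3 - <<'E'
import cv2;a=cv2.imread('pics/s7.png')[195:310,235:390];cv2.imwrite('pics/s7c.png',cv2.resize(a,None,fx=5,fy=5,interpolation=cv2.INTER_CUBIC))
E
```

```text
12.1 [ 0.2  0.6 -0.9] [ 18.8 -97.2 152.3]
[(np.float32(32.550457), -38), (np.float32(32.76888), -39), (np.float32(32.772655), -37), (np.float32(33.34785), -40), (np.float32(33.895638), -36), (np.float32(34.723957), -41)]
```

Call:
{"name": "send_rows", "arguments": {"rows": [{"slide": [0, 0, 2.5], "spin": 0, "grip": 0}, {"slide": [0, 0, 4.2], "spin": 0, "grip": 0}, {"slide": [0, 0.5, 4.2], "spin": 0, "grip": 0}, {"slide": [0, 1.0, 4.2], "spin": 0, "grip": 0}, {"slide": [0, 1.4, 4.2], "spin": 0, "grip": 0}, {"slide": [0, 1.8, 4.2], "spin": 0, "grip": 0}, {"slide": [0, 2.2, 4.2], "spin": 0, "grip": 0}, {"slide": [0, 2.6, 4.2], "spin": 0, "grip": 0}, {"slide": [0, 3.0, 4.2], "spin": 0, "grip": 0}, {"slide": [0, 3.4, 4.2], "spin": 0, "grip": 0}, {"slide": [0, 3.8, 4.2], "spin": 0, "grip": 0}, {"slide": [0, 4.2, 4.2], "spin": 0, "grip": 0}, {"slide": [0, 4.6, 4.2], "spin": 0, "grip": 0}, {"slide": [0, 5.0, 4.2], "spin": 0, "grip": 0}, {"slide": [0, 5.4, 4.2], "spin": 0, "grip": 0}]}}

```text
t: 13.4
ee_pos: [569.8, -238.5, 117.0]
orientation: [-3.132, 0.01, -2.911]
contact_force: [0.9, 0.1, 0.4]
finger_gap: 0.001
grasp_force: 0.7
```

```bash
python3 nut.py s8
```

```text
13.4 [0.9 0.1 0.4] [ 22.9 -45.5 117. ]
[(np.float32(26.122656), 12), (np.float32(26.278711), 11), (np.float32(26.59095), 13), (np.float32(26.762957), 10), (np.float32(26.819075), 14), (np.float32(27.27129), 15)]
```

Call:
{"name": "send_rows", "arguments": {"rows": [{"slide": [0, 0, 0], "spin": 0, "grip": 0}, {"slide": [0, 0, 0], "spin": 0, "grip": 0}]}}

```text
t: 13.62
ee_pos: [565.8, -235.4, 110.9]
orientation: [-3.14, 0.002, -2.91]
contact_force: [1.0, -1.2, 2.7]
finger_gap: -0.0
grasp_force: 1.1
```

```bash
python3 nut.py s9
```

```text
13.6167 [ 1.  -1.2  2.7] [ 19.7 -41.5 110.9]
[(np.float32(29.44681), 20), (np.float32(29.638737), 19), (np.float32(29.822266), 21), (np.float32(30.334114), 18), (np.float32(30.813086), 22), (np.float32(31.718359), 17)]
```

Call:
{"name": "send_rows", "arguments": {"rows": [{"slide": [0, 0.3, 0], "spin": 0, "grip": 0}, {"slide": [0, 0.6, 0], "spin": 0, "grip": 0}, {"slide": [0, 0.9, 0], "spin": 0, "grip": 0}, {"slide": [0, 1.2, 0], "spin": 0, "grip": 0}, {"slide": [0, 1.5, 0], "spin": 0, "grip": 0}, {"slide": [0, 1.8, 0], "spin": 0, "grip": 0}, {"slide": [0, 2.1, 0], "spin": 0, "grip": 0}, {"slide": [0, 2.4, 0], "spin": 0, "grip": 0}, {"slide": [0, 2.5, 0], "spin": 0, "grip": 0}, {"slide": [0, 2.5, 0], "spin": 0, "grip": 0}]}}

```text
t: 14.5
ee_pos: [559.3, -210.9, 109.7]
orientation: [-3.141, 0.0, -2.911]
contact_force: [1.0, -2.7, -2.2]
finger_gap: -0.005
grasp_force: 1.4
```

```bash
python3 nut.py s10
```

```text
14.5 [ 1.  -2.7 -2.2] [ 19.1 -16.2 109.7]
[(np.float32(42.757553), -34), (np.float32(42.803387), -35), (np.float32(42.857746), -36), (np.float32(42.947918), -33), (np.float32(43.050327), -37), (np.float32(43.70846), -32)]
```

Call:
{"name": "send_rows", "arguments": {"rows": [{"slide": [0, -0.3, -1], "spin": 0, "grip": 0}, {"slide": [0, -0.8, -4.2], "spin": 0, "grip": 0}, {"slide": [0, -4, -4.4], "spin": 0, "grip": 0}, {"slide": [0, -7.5, -4.4], "spin": 0, "grip": 0}, {"slide": [0, -7.7, -3.5], "spin": 0, "grip": 0}, {"slide": [0, -7.7, -0.5], "spin": 0, "grip": 0}, {"slide": [0, -7.5, 0], "spin": 0, "grip": 0}, {"slide": [0, -7.0, 0], "spin": 0, "grip": 0}, {"slide": [0, -6.5, 0], "spin": 0, "grip": 0}, {"slide": [0, -6.2, 0], "spin": 0, "grip": 0}, {"slide": [0, -5.9, 0], "spin": 0, "grip": 0}, {"slide": [0, -5.6, 0], "spin": 0, "grip": 0}, {"slide": [0, -5.3, 0], "spin": 0, "grip": 0}, {"slide": [0, -5.0, 0], "spin": 0, "grip": 0}, {"slide": [0, -4.8, 0], "spin": 0, "grip": 0}]}}

```text
t: 15.8
ee_pos: [573.7, -262.0, 115.5]
orientation: [-3.131, 0.006, -2.909]
contact_force: [-5.8, -19.2, 28.1]
finger_gap: -0.004
grasp_force: 12.9
```

```bash
python3 nut.py s11
```

```text
15.8 [ -5.8 -19.2  28.1] [ 21.3 -69.2 115.5]
[(np.float32(27.628971), -24), (np.float32(27.880665), -23), (np.float32(27.891407), -22), (np.float32(27.892187), -25), (np.float32(28.438868), -21), (np.float32(29.223438), -26)]
```

The tapering finger profile jams against a leaning arm. I'll back off and turn the tool 90° so its straight 22 mm side does the pushing.

Call:
{"name": "send_rows", "arguments": {"rows": [{"slide": [0, -0.8, 0], "spin": 0, "grip": 0}, {"slide": [0, -1.8, -1], "spin": 0, "grip": 0}, {"slide": [0, -3.0, -4.2], "spin": 7, "grip": 0}, {"slide": [0, -3.3, -4.2], "spin": 14, "grip": 0}, {"slide": [0, -3.3, -4.2], "spin": 30, "grip": 0}, {"slide": [0, -3.3, -4.2], "spin": 60, "grip": 0}, {"slide": [0, -3.3, -4.2], "spin": 90, "grip": 0}, {"slide": [0, -3.3, -4.2], "spin": 90, "grip": 0}, {"slide": [0, -3.3, -4.2], "spin": 90, "grip": 0}, {"slide": [0, -3.3, -4.2], "spin": 90, "grip": 0}, {"slide": [0, -3.3, -4.2], "spin": 90, "grip": 0}, {"slide": [0, -3.3, -4.2], "spin": 90, "grip": 0}, {"slide": [0, -3.3, -4.2], "spin": 90, "grip": 0}, {"slide": [0, -3.3, -4.2], "spin": 90, "grip": 0}, {"slide": [0, -3.3, -4.2], "spin": 90, "grip": 0}, {"slide": [0, -3.3, -4.2], "spin": 90, "grip": 0}, {"slide": [0, -3.3, -4.2], "spin": 90, "grip": 0}, {"slide": [0, -3.3, -4.2], "spin": 90, "grip": 0}]}}

```text
t: 17.35
ee_pos: [578.0, -289.8, 152.3]
orientation: [3.141, 0.0, 1.805]
contact_force: [0.8, -0.3, -0.5]
finger_gap: -0.002
grasp_force: 0.0
```

```bash
python3 nut.py s12;  python3 -c "
from h import *
a=arm.sense();print(a['orientation'],a['joint_pos'])"
```

```text
17.35 [ 0.8 -0.3 -0.5] [ 19.2 -97.3 152.3]
[(np.float32(28.471941), -22), (np.float32(28.746744), -23), (np.float32(29.111263), -21), (np.float32(29.270247), -24), (np.float32(29.959375), -20), (np.float32(31.249609), -25)]
[3.14124523e+00 1.42075645e-04 1.80395077e+00] [-4.67177142e-01  4.64786925e-01  1.65278523e+00  1.34970872e-04
  1.02366329e+00 -7.00401806e-01]
```

Call:
{"name": "send_rows", "arguments": {"rows": [{"slide": [0.3, 0, 2.5], "spin": 0, "grip": 0}, {"slide": [0.6, 0, 4.0], "spin": 0, "grip": 0}, {"slide": [1.2, 0, 4.0], "spin": 0, "grip": 0}, {"slide": [1.8, 0, 4.0], "spin": 0, "grip": 0}, {"slide": [2.3, 0, 4.0], "spin": 0, "grip": 0}, {"slide": [2.6, 0, 4.0], "spin": 0, "grip": 0}, {"slide": [2.9, 0, 4.0], "spin": 0, "grip": 0}, {"slide": [3.2, 0, 4.0], "spin": 0, "grip": 0}, {"slide": [3.5, 0, 4.0], "spin": 0, "grip": 0}, {"slide": [3.8, 0, 4.0], "spin": 0, "grip": 0}, {"slide": [4.1, 0, 4.0], "spin": 0, "grip": 0}, {"slide": [4.2, 0, 4.0], "spin": 0, "grip": 0}]}}

```text
t: 18.4
ee_pos: [568.1, -248.6, 111.8]
orientation: [3.142, -0.0, 1.802]
contact_force: [-0.2, -2.6, 2.8]
finger_gap: -0.001
grasp_force: 1.4
```

```bash
python3 nut.py s13
```

```text
18.4 [-0.2 -2.6  2.8] [ 19.  -55.  111.8]
[(np.float32(28.36504), -2), (np.float32(28.479883), -1), (np.float32(28.537304), -3), (np.float32(28.61172), 0), (np.float32(28.967318), 1), (np.float32(29.146614), -4)]
```

Call:
{"name": "send_rows", "arguments": {"rows": [{"slide": [0.3, 0, 0], "spin": 0, "grip": 0}, {"slide": [0.6, 0, 0], "spin": 0, "grip": 0}, {"slide": [0.9, 0, 0], "spin": 0, "grip": 0}, {"slide": [1.2, 0, 0], "spin": 0, "grip": 0}, {"slide": [1.5, 0, 0], "spin": 0, "grip": 0}, {"slide": [1.5, 0, 0], "spin": 0, "grip": 0}]}}

```text
t: 18.95
ee_pos: [564.4, -233.6, 111.4]
orientation: [-3.141, -0.001, 1.802]
contact_force: [-0.6, -1.5, 0.9]
finger_gap: -0.003
grasp_force: 0.3
```

```bash
python3 nut.py s14
```

```text
18.95 [-0.6 -1.5  0.9] [ 18.8 -39.5 111.4]
[(np.float32(30.356445), 22), (np.float32(30.524479), 21), (np.float32(30.887434), 20), (np.float32(30.99375), 23), (np.float32(31.717512), 19), (np.float32(32.279232), 24)]
```

Call:
{"name": "send_rows", "arguments": {"rows": [{"slide": [0.3, 0, 0], "spin": 0, "grip": 0}, {"slide": [0.6, 0, 0], "spin": 0, "grip": 0}, {"slide": [0.9, 0, 0], "spin": 0, "grip": 0}, {"slide": [1.2, 0, 0], "spin": 0, "grip": 0}, {"slide": [1.5, 0, 0], "spin": 0, "grip": 0}, {"slide": [1.7, 0, 0], "spin": 0, "grip": 0}, {"slide": [1.7, 0, 0], "spin": 0, "grip": 0}]}}

```text
t: 19.58
ee_pos: [561.2, -217.8, 111.8]
orientation: [3.141, 0.001, 1.802]
contact_force: [2.0, -3.2, -0.3]
finger_gap: 0.0
grasp_force: 1.7
```

```bash
python3 nut.py s15
```

```text
19.5833 [ 2.  -3.2 -0.3] [ 19.3 -23.4 111.8]
[(np.float32(34.658855), -44), (np.float32(34.677475), -45), (np.float32(34.806187), -43), (np.float32(35.148243), -42), (np.float32(36.05983), -41), (np.float32(37.64043), -40)]
```

Call:
{"name": "send_rows", "arguments": {"rows": [{"slide": [0.3, 0, 0], "spin": 0, "grip": 0}, {"slide": [0.6, 0, 0], "spin": 0, "grip": 0}, {"slide": [0.6, 0, 0], "spin": 0, "grip": 0}, {"slide": [0.2, 0, -1], "spin": 0, "grip": 0}, {"slide": [-0.3, 0, -4.2], "spin": 0, "grip": 0}, {"slide": [-3.5, 0, -4.4], "spin": 0, "grip": 0}, {"slide": [-6.8, 0, -4.4], "spin": 0, "grip": 0}, {"slide": [-7.0, 0, -4.0], "spin": 0, "grip": 0}, {"slide": [-7.0, 0, -1.0], "spin": 0, "grip": 0}, {"slide": [-6.8, 0, 0], "spin": 0, "grip": 0}, {"slide": [-6.4, 0, 0], "spin": 0, "grip": 0}, {"slide": [-6.0, 0, 0], "spin": 0, "grip": 0}, {"slide": [-5.8, 0, 0], "spin": 0, "grip": 0}, {"slide": [-5.8, 0, 0], "spin": 0, "grip": 0}]}}

```text
t: 20.8
ee_pos: [574.6, -273.5, 112.9]
orientation: [3.141, 0.0, 1.802]
contact_force: [-0.4, 0.3, -0.4]
finger_gap: 0.003
grasp_force: 0.0
```

```bash
python3 nut.py s16
```

```text
20.8 [-0.4  0.3 -0.4] [ 19.6 -80.7 112.9]
[(np.float32(27.024153), -36), (np.float32(27.173763), -35), (np.float32(27.54668), -34), (np.float32(27.581966), -37), (np.float32(28.780273), -33), (np.float32(28.806185), -38)]
```

Call:
{"name": "send_rows", "arguments": {"rows": [{"slide": [0.3, 0, 0], "spin": 0, "grip": 0}, {"slide": [0.6, 0, 0], "spin": 0, "grip": 0}, {"slide": [0.8, 0, 0], "spin": 0, "grip": 0}, {"slide": [1.0, 0, 0], "spin": 0, "grip": 0}, {"slide": [1.2, 0, 0], "spin": 0, "grip": 0}, {"slide": [1.2, 0, 0], "spin": 0, "grip": 0}]}}

```text
t: 21.35
ee_pos: [573.9, -266.6, 115.0]
orientation: [3.137, 0.009, 1.803]
contact_force: [-1.4, -14.4, 12.1]
finger_gap: 0.0
grasp_force: 6.8
```

```bash
python3 nut.py s17
```

```text
21.35 [ -1.4 -14.4  12.1] [ 20.5 -73.8 115. ]
[(np.float32(24.847136), -30), (np.float32(25.089258), -29), (np.float32(25.125326), -31), (np.float32(26.184832), -32), (np.float32(26.619661), -28), (np.float32(28.216732), -33)]
```

Call:
{"name": "send_rows", "arguments": {"rows": [{"slide": [0.1, 0, -0.1], "spin": 0, "grip": 0}, {"slide": [0.3, 0, -0.2], "spin": 0, "grip": 0}, {"slide": [0.5, 0, -0.3], "spin": 0, "grip": 0}, {"slide": [0.7, 0, -0.4], "spin": 0, "grip": 0}, {"slide": [0.7, 0, -0.4], "spin": 0, "grip": 0}]}}

```text
t: 21.82
ee_pos: [572.4, -259.4, 119.1]
orientation: [3.137, 0.008, 1.802]
contact_force: [-0.2, -11.9, 11.4]
finger_gap: 0.001
grasp_force: 5.8
```

```bash
python3 nut.py s18
```

```text
21.8167 [ -0.2 -11.9  11.4] [ 20.7 -66.5 119.1]
[(np.float32(28.062044), -18), (np.float32(28.301497), -17), (np.float32(28.61595), -19), (np.float32(28.907942), -16), (np.float32(30.267252), -20), (np.float32(30.607357), -15)]
```

Call:
{"name": "send_rows", "arguments": {"rows": [{"slide": [0.2, 0, -0.05], "spin": 0, "grip": 0}, {"slide": [0.4, 0, -0.1], "spin": 0, "grip": 0}, {"slide": [0.5, 0, -0.15], "spin": 0, "grip": 0}, {"slide": [0.5, 0, -0.15], "spin": 0, "grip": 0}]}}

```text
t: 22.2
ee_pos: [571.5, -254.5, 120.6]
orientation: [3.136, 0.008, 1.802]
contact_force: [0.7, -11.3, 11.0]
finger_gap: 0.003
grasp_force: 6.0
```

```bash
python3 nut.py s19
```

```text
22.2 [  0.7 -11.3  11. ] [ 20.9 -61.4 120.6]
[(np.float32(30.479687), -10), (np.float32(30.6875), -11), (np.float32(31.120768), -9), (np.float32(31.276628), -12), (np.float32(32.037563), -8), (np.float32(32.162563), -13)]
```

Call:
{"name": "send_rows", "arguments": {"rows": [{"slide": [0, 0, -0.2], "spin": 0, "grip": 0}, {"slide": [0.05, 0, -0.4], "spin": 0, "grip": 0}, {"slide": [0.1, 0, -0.4], "spin": 0, "grip": 0}, {"slide": [0.15, 0, -0.4], "spin": 0, "grip": 0}, {"slide": [0.15, 0, -0.4], "spin": 0, "grip": 0}]}}

```text
t: 22.67
ee_pos: [570.4, -251.9, 123.0]
orientation: [3.138, 0.006, 1.802]
contact_force: [2.7, -9.7, 3.0]
finger_gap: 0.003
grasp_force: 5.0
```

```bash
python3 nut.py s20
```

```text
22.6667 [ 2.7 -9.7  3. ] [ 20.5 -58.6 123. ]
[(np.float32(29.97526), -6), (np.float32(30.113607), -7), (np.float32(30.782812), -8), (np.float32(30.970442), -5), (np.float32(31.775), -9), (np.float32(32.877995), -4)]
```

Finger-tight: about 0.3 N·m on the nut. Now to locate the lever pivot in the latest picture.

Run:
```python
from h import *
for n in('s5','s20'):
    s=load(n);im=s['image'][240:330,290:345].astype(int);b,g,r=im[...,0],im[...,1],im[...,2]
    m=((r>110)&(g<70)&(b<70)).astype(np.uint8);k,l,stt,_=cv2.connectedComponentsWithStats(m);i=1+stt[1:,4].argmax();y,x=np.nonzero(l==i);x=x+290;y=y+240
    print(n,'lever top',x[y<=y.min()+1].mean(),y.min(),'end',x[y>=y.max()-1].mean(),y.max())
    print(' base jig',jg(ray(s,x[y<=y.min()+1].mean(),y.min(),96)).round(1),'end',jg(ray(s,x[y>=y.max()-4].mean(),y.max()-4,90)).round(1))
    mm=(r-b>25)&(r<190)&(r>70)&(g>60);yy,xx=np.nonzero(mm[15:40,10:45]);u,v=xx.mean()+300,yy.mean()+255;print(' brass',u,v,len(xx),jg(ray(s,u,v,97)).round(1))
```

```text
s5 lever top 317.5 273 end 320.8333333333333 312
 base jig [-100.1  -46.8   96. ] end [-170.1  -89.4   90. ]
 brass 317.6764705882353 273.2647058823529 34 [-101.2  -47.8   97. ]
s20 lever top 319.6 270 end 322.0 309
 base jig [-91.  -47.3  96. ] end [-162.7  -88.3   90. ]
 brass 319.1081081081081 270.6756756756757 37 [-93.8 -47.4  97. ]
```

Call:
{"name": "send_rows", "arguments": {"rows": [{"slide": [-0.5, 0, 0], "spin": 0, "grip": 0}, {"slide": [-1.5, 0, -0.5], "spin": 0, "grip": 0}, {"slide": [-2.5, 0, -3], "spin": 0, "grip": 0}, {"slide": [-3.5, -3, -4], "spin": 0, "grip": 0}, {"slide": [-4.5, -6.5, -4], "spin": 0, "grip": 0}, {"slide": [-5.5, -10, -4], "spin": 0, "grip": 0}, {"slide": [-5.5, -14, -4], "spin": 0, "grip": 0}, {"slide": [-5.5, -15, -4], "spin": 0, "grip": 0}, {"slide": [-5.5, -15, -4], "spin": 0, "grip": 0}, {"slide": [-5.5, -15, -4], "spin": 0, "grip": 0}]}}

```text
t: 23.55
ee_pos: [435.0, -337.8, 161.7]
orientation: [3.141, 0.0, 1.8]
contact_force: [-0.2, 0.6, 0.4]
finger_gap: -0.003
grasp_force: 0.0
```

```bash
python3 nut.py s21
python3 - <<'E'
from h import *
t=snap('top','t21')
s=load('s21')
a=cv2.resize(s['image'][195:315,235:390],None,fx=2.58,fy=2.58,interpolation=cv2.INTER_CUBIC);b=cv2.resize(t['image'][150:270,235:390],None,fx=2.58,fy=2.58,interpolation=cv2.INTER_CUBIC)
cv2.imwrite('pics/c21.png',np.hstack([a,b])[:, :800]);print(a.shape)
E
```

```text
23.55 [-0.2  0.6  0.4] [-131.1 -111.2  161.7]
[(np.float32(27.80918), -3), (np.float32(27.988152), -4), (np.float32(28.204166), -2), (np.float32(28.41556), -5), (np.float32(28.657747), -1), (np.float32(29.083138), 0)]
(310, 400, 3)
```

View pics/c21.png

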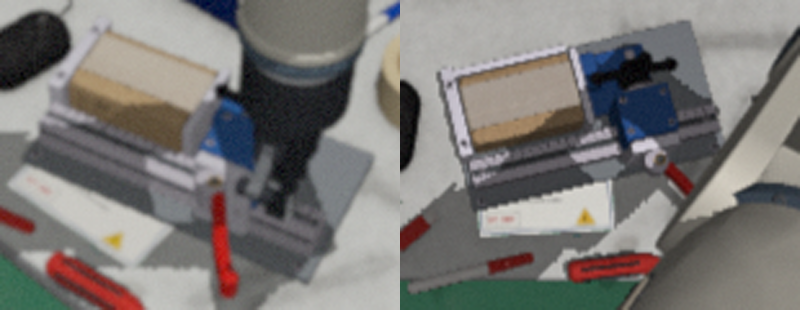

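The composite shows the carton still held at about (130,85), with the lever out and open at (222,245). The tool is behind it, so I'll lower it and start closing.

Call:
{"name": "send_rows", "arguments": {"rows": [{"slide": [0, 0, 4], "spin": 0, "grip": 0}, {"slide": [0, 0, 7], "spin": 0, "grip": 0}, {"slide": [0, 0, 8.4], "spin": 0, "grip": 0}, {"slide": [0.7, 0, 8.4], "spin": 0, "grip": 0}, {"slide": [1.5, 0, 8.4], "spin": 0, "grip": 0}, {"slide": [2.3, 0, 8.4], "spin": 0, "grip": 0}, {"slide": [3.0, -0.4, 8.4], "spin": 0, "grip": 0}, {"slide": [3.7, -0.9, 8.4], "spin": 0, "grip": 0}, {"slide": [4.5, -1.3, 8.4], "spin": 0, "grip": 0}, {"slide": [5.2, -1.6, 8.4], "spin": 0, "grip": 0}, {"slide": [6.0, -1.9, 8.4], "spin": 0, "grip": 0}, {"slide": [6.8, -2.1, 8.4], "spin": 0, "grip": 0}]}}

```text
t: 24.65
ee_pos: [404.9, -279.8, 80.4]
orientation: [3.131, 0.013, 1.802]
contact_force: [14.6, -16.5, -6.1]
finger_gap: 0.002
grasp_force: 9.5
```

```bash
cat > lev.py <<'E'
from h import *
a=arm.sense();print(a['t'],a['contact_force'].round(1),jg(a['ee_pos']).round(1),'force jig',(RJ().T@a['contact_force'][:2]).round(1))
E
python3 lev.py
```

```text
24.65 [ 14.6 -16.5  -6.1] [-147.1  -47.8   80.4] force jig [ 10.4 -19.4]
```

Call:
{"name": "send_rows", "arguments": {"rows": [{"slide": [0.2, 0.3, 0], "spin": 0, "grip": 0}, {"slide": [0.6, 0.35, 0], "spin": 0, "grip": 0}, {"slide": [1.0, 0.35, 0], "spin": 0, "grip": 0}, {"slide": [1.4, 0.35, 0], "spin": 0, "grip": 0}, {"slide": [1.8, 0.35, 0], "spin": 0, "grip": 0}, {"slide": [2.2, 0.45, 0], "spin": 0, "grip": 0}, {"slide": [2.6, 0.55, 0], "spin": 0, "grip": 0}, {"slide": [2.6, 0.55, 0], "spin": 0, "grip": 0}]}}

```text
t: 25.32
ee_pos: [403.3, -253.9, 80.4]
orientation: [3.133, 0.013, 1.803]
contact_force: [4.4, -17.3, -2.1]
finger_gap: -0.0
grasp_force: 7.3
```

```bash
python3 lev.py
```

```text
25.3167 [  4.4 -17.3  -2.1] [-142.6  -22.2   80.4] force jig [  0.3 -17.8]
```

Call:
{"name": "send_rows", "arguments": {"rows": [{"slide": [0.3, 0.2, 0], "spin": 0, "grip": 0}, {"slide": [0.7, 0.45, 0], "spin": 0, "grip": 0}, {"slide": [1.1, 0.7, 0], "spin": 0, "grip": 0}, {"slide": [1.45, 0.95, 0], "spin": 0, "grip": 0}, {"slide": [1.8, 1.25, 0], "spin": 0, "grip": 0}, {"slide": [2.1, 1.5, 0], "spin": 0, "grip": 0}, {"slide": [2.4, 1.8, 0], "spin": 0, "grip": 0}, {"slide": [2.4, 1.8, 0], "spin": 0, "grip": 0}]}}

```text
t: 25.98
ee_pos: [413.3, -226.4, 80.3]
orientation: [3.137, 0.011, 1.804]
contact_force: [-6.6, -21.8, 7.9]
finger_gap: -0.002
grasp_force: 10.1
```

```bash
python3 lev.py
```

```text
25.9833 [ -6.6 -21.8   7.9] [-126.6    2.3   80.3] force jig [-11.4 -19.7]
```

Call:
{"name": "send_rows", "arguments": {"rows": [{"slide": [0.1, 0.3, 0], "spin": 0, "grip": 0}, {"slide": [0.3, 0.7, 0], "spin": 0, "grip": 0}, {"slide": [0.5, 1.1, 0], "spin": 0, "grip": 0}, {"slide": [0.7, 1.5, 0], "spin": 0, "grip": 0}, {"slide": [0.8, 1.9, 0], "spin": 0, "grip": 0}, {"slide": [0.9, 2.3, 0], "spin": 0, "grip": 0}, {"slide": [0.9, 2.3, 0], "spin": 0, "grip": 0}]}}

```text
t: 26.57
ee_pos: [425.5, -212.7, 79.4]
orientation: [-3.131, 0.007, 1.808]
contact_force: [-41.1, -47.0, 26.9]
finger_gap: -0.002
grasp_force: 27.6
```

```bash
python3 lev.py
```

```text
26.5667 [-41.1 -47.   26.9] [-111.6   12.8   79.4] force jig [-50.8 -36.3]
```

Call:
{"name": "send_rows", "arguments": {"rows": [{"slide": [-0.5, -0.5, 0], "spin": 0, "grip": 0}, {"slide": [-0.8, -1.5, 0], "spin": 0, "grip": 0}, {"slide": [-0.8, -3.5, 0], "spin": 0, "grip": 0}, {"slide": [-0.8, -5, 0], "spin": 0, "grip": 0}, {"slide": [-0.8, -5, 0], "spin": 0, "grip": 0}, {"slide": [-0.8, -5, 0], "spin": 0, "grip": 0}]}}

```text
t: 27.07
ee_pos: [383.6, -227.0, 77.8]
orientation: [3.141, 0.001, 1.801]
contact_force: [-0.1, -0.4, -0.5]
finger_gap: -0.0
grasp_force: 0.0
```

```bash
python3 lev.py
python3 - <<'E'
from h import *
s=snap('scene','s30')
def redpts(s,box):
    x0,y0,x1,y1=box;im=s['image'][y0:y1,x0:x1].astype(int);b,g,r=im[...,0],im[...,1],im[...,2]
    m=((r>100)&(g<70)&(b<70)).astype(np.uint8);k,l,stt,c=cv2.connectedComponentsWithStats(m)
    for i in range(1,k):
        if stt[i,4]>60:
            y,x=np.nonzero(l==i);print(stt[i],(c[i]+[x0,y0]).round(1),'L',x.min()+x0,(y[x<=x.min()+1].mean()+y0).round(1),'R',x.max()+x0,(y[x>=x.max()-1].mean()+y0).round(1))
            for n,q in(('end',x<=x.min()+4),('base',x>=x.max()-4)):
                print(n,jg(ray(s,x[q].mean()+x0,y[q].mean()+y0,84)).round(1))
for n in('s0','s30'): print(n);redpts(load(n),(240,240,350,300))
E
```

```text
27.0667 [-0.1 -0.4 -0.5] [-155.7    8.5   77.8] force jig [-0.2 -0.4]
s0
[ 47  24  41  17 337] [306.3 272.2] L 287 269.0 R 327 277.1
end [-110.7   14.1   84. ]
base [-93.1 -61.   84. ]
[14 54 16  6 65] [260.  297.2] L 254 297.2 R 269 299.0
end [-204.9   39.8   84. ]
base [-198.1   19.8   84. ]
s30
[ 55  20  19  13 167] [303.8 266.5] L 295 265.8 R 313 268.6
end [-93.4   3.7  84. ]
base [-87.  -24.9  84. ]
[14 53 16  7 71] [259.9 296.9] L 254 296.9 R 269 299.0
end [-203.9   40.3   84. ]
base [-198.1   19.8   84. ]
```

Call:
{"name": "send_rows", "arguments": {"rows": [{"slide": [0, 0, -4], "spin": 0, "grip": 0}, {"slide": [0, 0, -8], "spin": 0, "grip": 0}, {"slide": [-1, 1, -12], "spin": 0, "grip": 0}, {"slide": [-3, 3, -16], "spin": 0, "grip": 0}, {"slide": [-5, 5, -18.5], "spin": 0, "grip": 0}, {"slide": [-6.8, 6.5, -20], "spin": 0, "grip": 0}, {"slide": [-6.8, 6.5, -20], "spin": 0, "grip": 0}, {"slide": [-6.8, 6.5, -20], "spin": 0, "grip": 0}, {"slide": [-6.8, 6.5, -20], "spin": 0, "grip": 0}]}}

```text
t: 27.87
ee_pos: [462.2, -277.5, 276.2]
orientation: [-3.14, -0.002, 1.802]
contact_force: [-0.5, -0.8, 0.1]
finger_gap: -0.0
grasp_force: 0.0
```

```bash
cat > chk.py <<'E'
from h import *
import sys
def red(s,P0):
    im=s['image'].astype(int);b,g,r=im[...,0],im[...,1],im[...,2]
    m=((r>90)&(g<70)&(b<70)&(r>2*g)).astype(np.uint8);k,l,stt,c=cv2.connectedComponentsWithStats(m)
    for i in range(1,k):
        if stt[i,4]<80: continue
        y,x=np.nonzero(l==i);X=np.array([jg(ray(s,u,v,94))[:2] for u,v in zip(x,y)])
        if abs(X[:,0].mean()+95)>25 or abs(X[:,1].mean()-P0-40)>50: continue
        L=X-np.array([0,P0])
        print('n',len(X),'y-range',L[:,1].min().round(1),L[:,1].max().round(1),'x at local y:',[(yy,L[abs(L[:,1]-yy)<3][:,0].mean().round(1),L[abs(L[:,1]-yy)<3][:,0].max().round(1)) for yy in(20,40,60,80)])
print('w0');red(load('w0'),-73)
s=wsnap(sys.argv[1]);print('now');red(s,-36)
t=snap('top',sys.argv[1]+'t');snap('scene',sys.argv[1]+'s')
im=s['image'];print('piv guess px',proj(s,w((-79.5,-36,97))).round(1))
E
python3 lev.py;python3 chk.py w31
```

```text
27.8667 [-0.5 -0.8  0.1] [-90.8 -58.7 276.2] force jig [-0.7 -0.7]
w0
n 1705 y-range 7.8 93.9 x at local y: [(20, np.float64(-92.7), np.float64(-86.9)), (40, np.float64(-95.9), np.float64(-90.4)), (60, np.float64(-99.5), np.float64(-93.8)), (80, np.float64(-106.0), np.float64(-99.3))]
now
n 785 y-range 7.6 93.3 x at local y: [(20, np.float64(-86.6), np.float64(-82.2)), (40, np.float64(-90.0), np.float64(-85.2)), (60, np.float64(-93.8), np.float64(-89.1)), (80, np.float64(-100.4), np.float64(-94.6))]
piv guess px [286.7 167.2]
```

```bash
python3 nut.py s32
python3 - <<'E'
from h import *
for a,b,n,box in(('t0','w31t','tin t',(375,230,410,260)),('t0','w31t','bottle t',(145,145,195,190)),('s0','w31s','tin s',(335,335,375,372)),('s0','w31s','bottle s',(200,125,240,185))):
    x0,y0,x1,y1=box;A,B=[load(q)['image'][y0:y1,x0:x1].astype(int) for q in(a,b)];d=abs(A-B).max(2);print(n,d.mean().round(1),(d>60).sum())
s=load('w31');h=cv2.cvtColor(s['image'],cv2.COLOR_BGR2HSV)
for n,(y,z,x) in{'plate':(22,72,20),'gap':(30,71,20)}.items(): print(n,proj(s,w((x,y,z))).round(1))
# plate front edge/carton along jig y at x=20, z=71, from -40..60
print([(y,s['image'][tuple(np.round(proj(s,w((30,y,71)))[::-1]).astype(int))].tolist()) for y in range(4,44,2)])
t=load('w31t');print([(y,t['image'][tuple(np.round(proj(t,w((30,y,66)))[::-1]).astype(int))].tolist()) for y in range(124,160,3)])
E
```

```text
28.0167 [-0.8  0.7 -0.4] [-91.3 -58.6 276. ]
[(np.float32(37.94499), -11), (np.float32(38.212696), -12), (np.float32(38.637108), -10), (np.float32(39.70345), -13), (np.float32(40.778385), -9), (np.float32(42.63613), -14)]
tin t 82.9 545
bottle t 14.9 0
tin s 6.4 0
bottle s 6.9 0
plate [386.  105.5]
gap [386.5  97.1]
[(4, [46, 31, 22]), (6, [67, 35, 22]), (8, [80, 48, 24]), (10, [96, 53, 30]), (12, [94, 52, 31]), (14, [103, 76, 65]), (16, [162, 158, 163]), (18, [161, 157, 161]), (20, [159, 155, 159]), (22, [148, 147, 150]), (24, [185, 204, 218]), (26, [203, 221, 231]), (28, [208, 227, 234]), (30, [205, 221, 232]), (32, [203, 221, 231]), (34, [206, 223, 233]), (36, [205, 221, 232]), (38, [207, 221, 233]), (40, [207, 225, 234]), (42, [206, 225, 233])]
[(124, [145, 154, 164]), (127, [145, 155, 166]), (130, [145, 154, 166]), (133, [146, 155, 167]), (136, [145, 154, 166]), (139, [145, 157, 167]), (142, [136, 148, 158]), (145, [99, 107, 115]), (148, [133, 129, 134]), (151, [206, 194, 200]), (154, [204, 195, 200]), (157, [196, 186, 190])]
```

```bash
python3 -c "
from cell import arm
print(arm.close_job())"
```

```text
the job is handed in; nothing more can be done
None
```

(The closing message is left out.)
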